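# Refit the filter and snap the cover onto a sanding-dust extractor

### The job

Refit the dust extractor on the bench: lower the filter cartridge, tab up, flat onto the floor of the open filter box. Then set the cover with the two clip arms over the box and press it straight down until it lies flush on the rim and both clip arms have snapped under it; do not drop or slam it on. Let go, and leave the other things on the bench where they are.

Things in the scene. Friction and masses are not known exactly. Their poses are not given: they have to be found in the camera images.
- filter_box: Grey open-topped box fixed to the bench: walls 150 (x) by 108 (y) mm outside, top 105 mm above the bench; well 140 by 98 mm inside, floor 6 mm above the bench. A black outlet pipe, 44 mm thick, sticks out 45 mm low on the +x end. Stands elsewhere and turned a little in each run. Origin: centre of its underside, on the bench; x along the long side, z up.
- box_rim (a point): Centre of the box's mouth, level with the top of its rim (105 mm above the bench). The rim is an outward flange, 166 (x) by 124 (y) mm over all and 8 mm thick (97 to 105 mm above the bench).
- filter: Filter cartridge, loose, 0.15 to 0.31 kg: black-framed block with white pleated sides, 130 (x) by 88 (y) by 54 mm, standing with its black pull tab up. Origin: centre of its underside, x along the long side, z up. It fits the well long side along long side, either end first, with 5 mm of room all round; when home its underside is 6 mm and its tab's top 94 mm above the bench.
- filter_tab (a point): Point in the pull tab, 78 mm above the cartridge's underside and 10 mm below the tab's top: where to grip. The tab stands in the middle of the block's top, 14 mm thick (cartridge x), 50 mm wide (y), 34 mm high; grip it across the 14 mm, fingers closing along the cartridge's x.
- cover: Grey plastic cover, loose, 0.3 to 0.5 kg, 187 (x) by 137 (y) mm, 100 mm high, standing on skirts at its two x ends (172 mm apart inside, feet flared outwards). A steel clip arm hangs at the middle of each long side. Origin: centre of the plane of its feet; x along the long side, z up. Fits the box long side along long side, either end first; when home its origin is 69 mm above the bench.
- cover_under (a point): Centre of the lid block's flat underside, 36 mm above the cover's feet; pressed home it lies on the rim (meets point box_rim, 105 mm above the bench). The lid block is 180 by 122 by 26 mm. On the rim the skirts leave 3 mm of room at each end.
- cover_grip (a point): Point in the grip bar, 90 mm above the cover's feet and 10 mm below the bar's top: where to grip. The bar is central on the lid, 80 mm long (cover x), 20 mm thick (y), 38 mm high; grip it across the 20 mm and push straight down, to the flush height or 1 to 3 mm beyond. When home its top is 169 mm above the bench.
- clip_left (a joint): Angle of the sprung clip arm (50 mm wide) on the cover's +y side, rad: 0 at rest or snapped home, positive swung outwards, 0.1 to 0.2 riding over the rim. Its inward ledge is 9 mm below the lid's underside; a sloping lead-in under it meets the rim 22 mm before home. The push then grows to about 10 to 15 N in all at 12 mm before home, drops to a few N, and the ledges spring under the rim 1 to 3 mm before flush.
- clip_right (a joint): The same for the clip arm on the cover's -y side.
- sanding_block: Bystander: hand sanding block, 60 by 100 by 48 mm. Origin: centre of underside.
- tape_roll: Bystander: roll of tape lying flat, 100 mm across, 25 mm high. Origin: centre of underside.
- spray_can: Bystander: bare metal can, 66 mm across, 190 mm tall, standing. Origin: centre of underside.
- plain_lid: Bystander: flat grey lid of another container, 150 by 110 mm, 34 mm high with its grip, no skirts and no clip arms: not the cover. Origin: centre of underside.
- scraper: Bystander: wooden-handled scraper lying flat, about 200 mm long. Origin: near its middle, underside.
- disc_stack: Bystander: stack of sanding discs, 125 mm across, 17 mm high. Origin: centre of underside.

How it is judged:
By the outcome, as a careful person would: the job done as asked, in the order asked, and still so for the second after the job is handed in, with the robot touching nothing.
It also fails if it takes over 61 s, if anything falls off the work surface, if the arm or the gripper's body presses on something with over 40 N, if the wrist force passes 120 N, or if a joint passes its speed limit or range.

### The arm

A 6-joint arm with a two-finger parallel gripper is mounted at the origin on the work surface. World frame = base frame: x ahead of the robot, y to its left, z up, the work surface at z = 0. Lengths are in m, angles in rad, forces in N, time in s.
With the tool pointing down it reaches from about 0.275 to 0.725 m from the base axis. Payload 15.9 kg.
Tool frame: the origin (TCP) lies where the fingers leave the gripper's body, on its centre line; the fingertips stand 73 mm ahead of it and the grasp point (between the pads) lies 54 mm ahead of it; y points along the fingers, x is the direction in which the jaws open and shut, and the axes are right-handed (so a half turn about y gives the same grasp; the last joint's range is limited). The gripper opens to 85 mm and grips with 20 to 120 N. Pads are 22 mm wide; open, the fingers measure 114 mm over their backs; the gripper's body (76 mm by 85 mm) begins 54 mm behind the grasp point. The pads swing forward as they close: fully open they stand 13 mm farther back than shut.
Start: joints at [-1.216, 0.213, -0.034, 1.323, 0, 1.571], TCP at [0.174, -0.469, 0.304] pointing down, gripper open.
Joint ranges: [-2.98, 2.98], [-0.74, 1.72], [-1.14, 1.35], [-2.1, 2.04], [-1.57, 1.44], [-3.14, 3.14]. Speed limits (rad/s): [1.89, 1.89, 2.39, 2.57, 3.14, 3.14].

### API

Orientations are given as [roll, pitch, yaw] about the fixed x, y, z axes, in that order (R = Rz(yaw) Ry(pitch) Rx(roll)).
In Python, from workcell import env gives the robot as it stands.
- The arm moves only by the tool apply_moves, never from a script. Its argument "increments" is a list that holds one entry, the list of rows, each a list of 7 numbers: the shift along the world's x, y, z scaled (see below), then the turn, a rotation vector about the world's x, y, z scaled (see below), then the opening, from 0 (shut) to 1 (fully open). A call has 1 to 20 rows; each row shifts and turns the commanded pose from where the row before left it; what a row does not reach is not made up. The controller multiplies each number of a shift by 0.06 m and each number of a turn by 6 degrees. A row lasts 1/8 s, in which the tool goes at most 62.5 mm and 10.7 degrees, less where a joint would pass 70% of its speed; a pose out of reach is approached as far as the arm can. A call with a number of a shift or a turn outside -1 to 1 is refused whole. A call with a gripper value outside its range is refused whole. The fingers move at their own pace and stop on an object; "grip_force" is the grip in N (left out, the last holds). Time passes only in rows, so rows that do not move let the fingers close. It gives the time, the measured TCP pose, the force and the opening at its end, in the units of the state.
- env.observe(): the state, without advancing time (a new reading comes with each control period).
- env.snapshot(name): name is "scene" or "top" or "wrist"; returns a dict with "img" (400x640x3 uint8, red, green, blue), "z_map" (400x640 float32, m along the optical axis (not along the pixel's ray), 0 where there is no reading), "vertical_fov" (degrees; the focal length in pixels is half the picture's height over the tangent of half this angle, whatever the lens; pixels are square), "cx", "cy" (the principal point, pixels), "k1" (the pictures are not rectified: a ray, as slopes to the right and down, at radius r is drawn at 1 + k1 r^2 times it, then the intrinsics apply), "R" (3x3) and "t" (3): a world point X has camera coordinates R X + t; the wrist camera has in their place "tool_from_camera" (4x4, takes a point from camera to tool coordinates, whose origin is the TCP and whose axes are the tool frame's). Camera axes: x right, y down, z forward; pixel columns grow to the right and rows downward; lengths in m; the calibration is good to about 2 mm. A picture is of the moment at which its call begins: read the wrist's pose just before it.
- env.hand_in(): hands the job in, once; it reports no verdict.
The state is a dict: "time_s": time; "joint_pos": joint angles; "qvel": joint speeds; "joint_efforts": joint torques, N m; "position": TCP position; "orientation": TCP orientation; "force": force on the tool from outside, world axes, zero at the start; "wrist_torque": the same for the moment, N m; "width": finger opening in m.
Only numpy, scipy, OpenCV 4.12 (cv2) and the standard library are available. Lean on these libraries where they do the work, as an engineer would, in place of code of your own. Each camera call takes 0.05 s, during which the arm holds its last target. There are 200 camera calls.

## Working session

There is one attempt and no reset: what is moved stays moved. The work goes in short steps, Python scripts to look and compute and a tool call to move; the robot and the scene stay as the last step left them, time stands still between calls to the robot, and variables do not carry over. Pictures are saved under pics/ and viewed, about 8 in all and at most 12, crops included, and the job is handed in when it is done.

Besides the shell and the picture viewer there is one more tool, called after "Emit:" as name([rows], argument=value, ...), one row to a line, values as JSON. apply_moves: Moves the arm, as the interface text tells. Shifts and turns lie within -1 to 1; 1 stands for 0.06 m of shift or 6 degrees of turn. Its arguments: {"type":"object","properties":{"increments":{"type":"array","items":{"type":"array","items":{"type":"array","items":{"type":"number","minimum":-1,"maximum":1}}}},"grip_force":{"type":"number"}},"required":["increments"]}

```bash
ls; mkdir -p pics
cat > h.py <<'E'
import numpy as np, cv2
from workcell import env
from scipy.spatial.transform import Rotation as Rot
def snap(n,save=None):
    o=env.observe(); s=env.snapshot(n)
    h,w=s["img"].shape[:2]; f=h/2/np.tan(np.radians(s["vertical_fov"])/2)
    s["K"]=np.array([[f,0,s["cx"]],[0,f,s["cy"]],[0,0,1.]]); s["D"]=np.array([s["k1"],0,0,0,0.])
    if "R" in s: s["Rc"]=np.array(s["R"]).T; s["C"]=-s["Rc"]@np.array(s["t"])
    else:
        T=np.array(s["tool_from_camera"]); Rt=Rot.from_euler("xyz",o["orientation"]).as_matrix()
        s["Rc"]=Rt@T[:3,:3]; s["C"]=Rt@T[:3,3]+np.array(o["position"])
    if save: cv2.imwrite(save,s["img"][:,:,::-1])
    return s
def rays(s,uv):
    uv=np.asarray(uv,float).reshape(-1,1,2); p=cv2.undistortPoints(uv,s["K"],s["D"]).reshape(-1,2)
    return np.c_[p,np.ones(len(p))]
def onplane(s,uv,z):
    d=rays(s,uv)@s["Rc"].T; return s["C"]+d*((z-s["C"][2])/d[:,2])[:,None]
def cloud(s):
    h,w=s["z_map"].shape; u,v=np.meshgrid(np.arange(w),np.arange(h))
    P=rays(s,np.c_[u.ravel(),v.ravel()])*s["z_map"].reshape(-1,1)
    P=P@s["Rc"].T+s["C"]; P[s["z_map"].ravel()==0]=np.nan
    return P.reshape(h,w,3)
E
python3 - <<'E'
from h import *
print(env.observe())
for n in("top","scene"):
    s=snap(n,f"pics/{n}0.png"); print(n,s["C"],s["vertical_fov"],s["k1"],(s["z_map"]==0).mean()); np.savez(f"{n}0.npz",img=s["img"],P=cloud(s))
a=[cv2.imread(f"pics/{n}0.png") for n in("top","scene")]
E
```

```text
pics
{'time_s': 0.0, 'joint_pos': array([-1.21596403e+00,  2.13370696e-01, -3.50569207e-02,  1.32350004e+00,
       -2.39465071e-05,  1.57078239e+00]), 'qvel': array([-2.51509338e-03,  1.27577619e-03,  1.57939029e-03,  7.14976817e-05,
        1.77629632e-04, -2.14368772e-03]), 'joint_efforts': array([ 4.43708355e-03, -6.86176872e+01,  4.87106502e+01,  1.75781117e-02,
        1.54475297e-04, -4.92428319e-05]), 'position': array([ 0.17362128, -0.46861197,  0.30340972]), 'orientation': array([-1.57082026e+00,  1.13133494e-03, -1.21595009e+00]), 'force': array([ 1.08823804,  0.70657792, -0.24609914]), 'wrist_torque': array([0.06210546, 0.0198093 , 0.00495055]), 'width': 0.08566184963310897}
top [ 0.39175517 -0.03076188  1.30772169] 55.04116250083582 0.011173725242268845 0.00399609375
scene [ 1.35078527 -0.61861982  0.85060093] 52.91783264840508 -0.09235362901524621 0.00384375
```

View pics/top0.png

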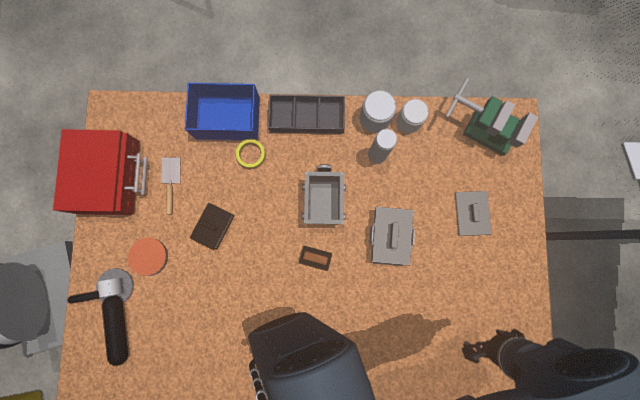

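View pics/scene0.png

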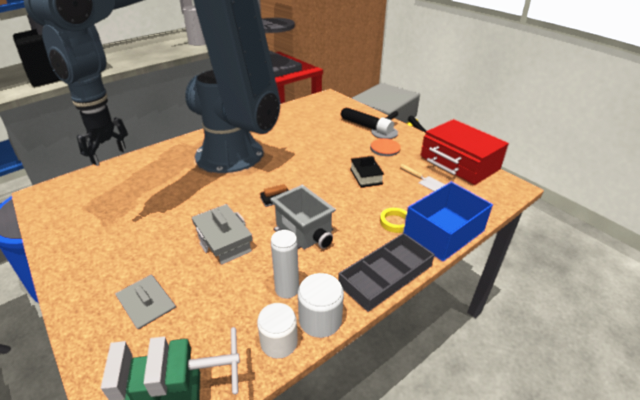

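The top view shows the filter at about (212,226), the box at (324,197) with its pipe up at (324,168), and the cover at (392,236). The sanding block is at (316,258), the can at (383,145) and the plain lid at (473,213). The scene view agrees, with the filter at (367,170).

Run:
```python
from h import *
P=np.load("top0.npz")["P"]; 
Q=np.load("scene0.npz")["P"]
Q=Q.reshape(-1,3)
bench=P[280:300,180:240,2]; print("bench z",np.nanmedian(bench))
def rect(pts):
    (c,wh,a)=cv2.minAreaRect((pts[:,:2]*1000).astype(np.float32)); return np.round(c,1),np.round(wh,1),round(a,1)
for n,(u0,u1,v0,v1),zs in [("filter",(185,240,200,252),[(.045,.07),(.074,.1)]),("box",(298,352,160,230),[(.09,.12)]),("cover",(362,420,200,270),[(.05,.075),(.085,.12)]),("sand",(296,335,240,275),[(.03,.06)]),("can",(365,400,125,165),[(.17,.21)])]:
    p=P[v0:v1,u0:u1].reshape(-1,3)
    for a,b in zs:
        q=p[(p[:,2]>a)&(p[:,2]<b)]; print(n,"top",a,len(q),*rect(q),"z",np.round(np.percentile(q[:,2],[5,50,95]),4))
        m=np.nanmedian(q,0); k=(np.abs(Q[:,:2]-m[:2])<.12).all(1)&(Q[:,2]>a)&(Q[:,2]<b)
        if k.sum()>10: print("   scene",k.sum(),*rect(Q[k]),np.round(np.percentile(Q[k,2],[5,50,95]),4))
```

```text
bench z 2.192995799532582e-05
filter top 0.045 990 [475.1 326.4] [ 89.5 128.6] 64.9 z [0.0498 0.054  0.0581]
   scene 409 [478.9 324.2] [ 90.8 133.9] 63.8 [0.0486 0.0539 0.0624]
filter top 0.074 79 [474.6 326.2] [48.8 14. ] 65.2 z [0.0822 0.0873 0.0905]
   scene 65 [480.2 324.3] [52.  15.7] 64.8 [0.077 0.084 0.09 ]
box top 0.09 748 [566.7 -41.9] [164.5 123.8] 0.7 z [0.0977 0.1046 0.1089]
   scene 782 [569.2 -44.6] [171.7 126.8] 0.3 [0.0927 0.1038 0.1068]
cover top 0.05 2001 [ 452.7 -266.8] [139.  179.7] 86.0 z [0.0579 0.0621 0.0666]
   scene 1588 [ 456.6 -270.1] [138.3 184.9] 85.5 [0.0549 0.0619 0.0652]
cover top 0.085 177 [ 452.8 -266.5] [20.8 78.5] 86.0 z [0.0929 0.0996 0.104 ]
   scene 158 [ 456.9 -268.5] [21.6 81.8] 86.2 [0.0884 0.0993 0.1025]
sand top 0.03 223 [375.3 -17.2] [89.2 55.3] 73.6 z [0.0321 0.0464 0.0512]
   scene 188 [434.4 -38.4] [ 89. 145.] 76.6 [0.0326 0.0453 0.0497]
can top 0.17 373 [ 734.  -225.4] [61.8 61.6] 34.9 z [0.177 0.189 0.193]
   scene 508 [ 741.2 -229.7] [61.1 62.6] 51.1 [0.173  0.189  0.1915]
```

Emit:
apply_moves([
  [[0.28,0.735,0,0,0,0.414,1],[0.28,0.735,0,0,0,0.414,1],[0.28,0.735,0,0,0,0.414,1],[0.28,0.735,0,0,0,0.414,1],[0.28,0.735,0,0,0,0.414,1],[0.28,0.735,0,0,0,0.414,1],[0.28,0.735,0,0,0,0.414,1],[0.28,0.735,0,0,0,0.414,1],[0.28,0.735,0,0,0,0.414,1],[0.28,0.735,0,0,0,0.414,1],[0.28,0.735,0,0,0,0.414,1],[0.28,0.735,0,0,0,0.414,1],[0.28,0.735,0,0,0,0.414,1],[0.28,0.735,0,0,0,0.414,1],[0.28,0.735,0,0,0,0.414,1],[0.28,0.735,0,0,0,0.414,1],[0.28,0.735,0,0,0,0.414,1],[0.28,0.735,0,0,0,0.414,1],[0,0,0,0,0,0,1],[0,0,0,0,0,0,1]],
])

```text
time_s: 2.6
position: [0.4759, 0.3246, 0.3035]
orientation: [-1.572, 0.0, -0.436]
force: [-0.2, -0.4, -0.2]
width: 0.0852
```

```bash
cat >> h.py <<'E'
def rect(pts):
    (c,wh,a)=cv2.minAreaRect((pts[:,:2]*1000).astype(np.float32)); return np.round(c,1),np.round(wh,1),round(a,1)
def near(s,c,r,bands):
    P=cloud(s).reshape(-1,3)
    for a,b in bands:
        k=(np.abs(P[:,:2]-c)<r).all(1)&(P[:,2]>a)&(P[:,2]<b)
        if k.sum()>10: print((a,b),k.sum(),*rect(P[k]),"z",np.round(np.percentile(P[k,2],[5,50,95]),4))
E
python3 - <<'E'
from h import *
o=env.observe(); print(o["time_s"],o["position"],np.degrees(o["orientation"]),o["force"],o["joint_pos"])
s=snap("wrist","pics/w1.png"); print(s["C"],s["Rc"][:,2])
near(s,[.476,.325],.12,[(.045,.065),(.08,.1)])
E
```

```text
2.6 [0.4758577  0.32464132 0.3034674 ] [-9.00582102e+01  2.26035955e-02 -2.49652930e+01] [-0.24128966 -0.41199798 -0.15670275] [ 5.98771478e-01  3.74987901e-01  1.83870554e-01  1.38075388e+00
 -1.79991996e-04  2.60529426e+00]
[0.5083899  0.39446176 0.3726727 ] [-0.1273763  -0.27264847 -0.95364464]
(0.045, 0.065) 9982 [475.7 325.8] [ 87.1 130.2] 65.1 z [0.0519 0.0532 0.0545]
(0.08, 0.1) 828 [475.5 325.9] [49.3 13.7] 65.3 z [0.0855 0.0871 0.0882]
```

View pics/w1.png

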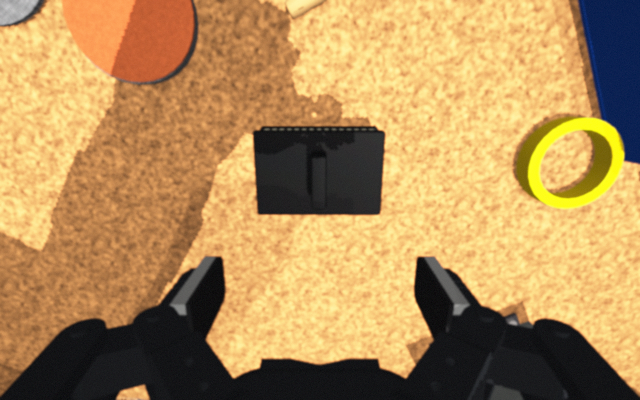

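The wrist view shows the tab at (319,178) between the jaws, with the long side across the picture.

Emit:
apply_moves([
  [[0,0.02,-0.6,0,0,0.03,1],[0,0,-0.6,0,0,0,1],[0,0,-0.6,0,0,0,1],[0,0,-0.5,0,0,0,1],[0,0,-0.3,0,0,0,1],[0,0,-0.24,0,0,0,1],[0,0,0,0,0,0,1],[0,0,0,0,0,0,0],[0,0,0,0,0,0,0],[0,0,0,0,0,0,0],[0,0,0,0,0,0,0],[0,0,0,0,0,0,0],[0,0,0,0,0,0,0],[0,0,0,0,0,0,0]],
], grip_force=60)

```text
time_s: 4.4
position: [0.4762, 0.3263, 0.1338]
orientation: [-1.57, -0.0, -0.432]
force: [-0.1, -0.1, 5.7]
width: 0.0129
```

Emit:
apply_moves([
  [[0,0,0.2,0,0,0,0],[0,0,0.6,0,0,0,0],[0,0,0.8,0,0,0,0],[0,0,0.8,0,0,0,0],[0,0,0.6,0,0,0,0],[0.1,-0.35,0.3,0,0,0.2,0],[0.16,-0.68,0,0,0,0.48,0],[0.16,-0.68,0,0,0,0.48,0],[0.16,-0.68,0,0,0,0.48,0],[0.16,-0.68,0,0,0,0.48,0],[0.16,-0.68,0,0,0,0.48,0],[0.16,-0.68,0,0,0,0.48,0],[0.16,-0.68,0,0,0,0.48,0],[0.16,-0.68,0,0,0,0.48,0],[0.14,-0.36,0,0,0,0.2,0],[0,0,0,0,0,0,0],[0,0,0,0,0,0,0]],
])

```text
time_s: 6.52
position: [0.567, -0.0424, 0.3317]
orientation: [-1.571, 0.0, 0.011]
force: [0.4, -0.0, -2.3]
width: 0.013
```

Run:
```python
from h import *
o=env.observe(); print(o["time_s"],o["position"],np.degrees(o["orientation"]),o["force"],o["width"])
s=snap("wrist","pics/w2.png")
near(s,[.567,-.042],.13,[(.095,.115),(.24,.265),(.26,.3)])
s=snap("top","pics/t2.png")
near(s,[.567,-.042],.13,[(.095,.115),(.24,.265)])
near(snap("scene"),[.567,-.042],.13,[(.095,.115),(.24,.265)])
```

```text
6.525 [ 0.56703762 -0.04238344  0.33170169] [-8.99865633e+01  1.14374627e-02  6.47295007e-01] [ 0.36552684 -0.02001711 -2.29941054] 0.013011693572095407
(0.095, 0.115) 3623 [567.5   1. ] [166.3  34.4] 0.4 z [0.1022 0.1042 0.1054]
(0.24, 0.265) 26875 [567.1 -34.6] [129.3  71.2] 0.6 z [0.2497 0.2511 0.2522]
(0.26, 0.3) 6917 [568.9 -41.5] [44.7 45.3] 40.6 z [0.2676 0.285  0.296 ]
(0.095, 0.115) 654 [568.5 -44.1] [173.1 129.2] 0.5 z [0.0969 0.104  0.1071]
(0.24, 0.265) 719 [569.2 -43.4] [134.5  90.1] 0.8 z [0.2451 0.2515 0.2559]
```

View pics/w2.png

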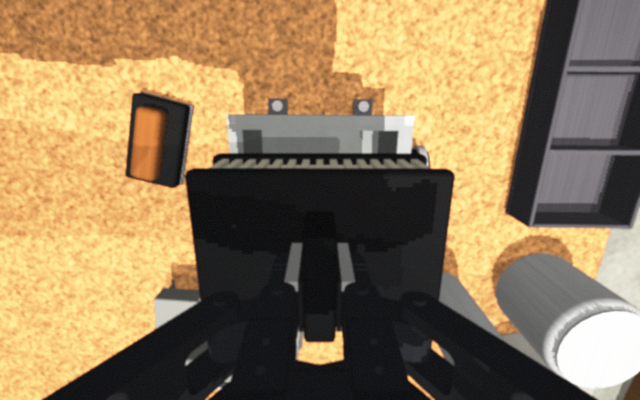

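The wrist view shows the filter level over the box, its far edge parallel to the rim's at (320,118). It needs to go about 0.8 mm in −y.

Emit:
apply_moves([
  [[0,-0.013,-0.4,0,0,0,0],[0,0,-0.6,0,0,0,0],[0,0,-0.5,0,0,0,0],[0,0,-0.3,0,0,0,0],[0,0,-0.3,0,0,0,0],[0,0,-0.3,0,0,0,0],[0,0,-0.3,0,0,0,0],[0,0,0,0,0,0,0]],
])

```text
time_s: 7.68
position: [0.5665, -0.043, 0.1686]
orientation: [-1.571, 0.002, 0.012]
force: [-0.0, 0.3, -2.8]
width: 0.0129
```

Emit:
apply_moves([
  [[0,0,-0.2,0,0,0,0],[0,0,-0.13,0,0,0,0],[0,0,-0.08,0,0,0,0],[0,0,-0.05,0,0,0,0],[0,0,-0.02,0,0,0,0],[0,0,0,0,0,0,0],[0,0,0,0,0,0,0]],
])

```text
time_s: 8.55
position: [0.5674, -0.0436, 0.1409]
orientation: [-1.571, -0.0, 0.012]
force: [-0.8, -0.1, -2.6]
width: 0.0135
```

Emit:
apply_moves([
  [[0,0,-0.02,0,0,0,0],[0,0,-0.02,0,0,0,0],[0,0,0,0,0,0,0]],
])

```text
time_s: 8.93
position: [0.5674, -0.0436, 0.1398]
orientation: [-1.571, -0.001, 0.012]
force: [-8.8, 1.3, 22.0]
width: 0.013
```

Emit:
apply_moves([
  [[0,0,0.01,0,0,0,0],[0,0,0,0,0,0,0.55],[0,0,0,0,0,0,0.55],[0,0,0,0,0,0,0.55],[0,0,0,0,0,0,0.55],[0,0,0.2,0,0,0,0.55],[0,0,0.5,0,0,0,0.55],[0,0,0.7,0,0,0,0.55],[0,0,0.7,0,0,0,0.55],[0,0,0.7,0,0,0,0.55],[0,0,0.3,0,0,0,1],[0,0,0,0,0,0,1]],
])

```text
time_s: 10.42
position: [0.5678, -0.0437, 0.3267]
orientation: [-1.571, -0.003, 0.012]
force: [-0.1, -0.3, -0.3]
width: 0.0807
```

Run:
```python
from h import *
o=env.observe(); print(o["time_s"],o["position"],np.degrees(o["orientation"]),o["force"],o["width"])
s=snap("wrist","pics/w3.png")
near(s,[.567,-.043],.1,[(.097,.115),(.05,.07),(.08,.0965)])
P=cloud(s).reshape(-1,3)
k=(np.abs(P[:,:2]-[.567,-.043])<[.06,.04]).all(1)&(P[:,2]>.05)&(P[:,2]<.07)
q=P[k]; print("top plane z=a*dx+b*dy+c",np.linalg.lstsq(np.c_[q[:,:2]-[.567,-.043],np.ones(len(q))],q[:,2],rcond=None)[0])
near(snap("top"),[.4535,-.267],.12,[(.05,.075),(.085,.12)])
```

```text
10.425 [ 0.56776917 -0.04366087  0.32670021] [-90.01484974  -0.17250015   0.66185535] [-0.10236    -0.32125558 -0.32253128] 0.0806682118214416
(0.097, 0.115) 8714 [567.5 -44.1] [166.4 124.4] 0.2 z [0.1007 0.1042 0.1054]
(0.05, 0.07) 10621 [582.1 -46.4] [169.9  94.5] 0.3 z [0.0562 0.0592 0.0634]
(0.08, 0.0965) 2306 [567.6 -37.9] [140.8 111.8] 0.4 z [0.0814 0.0918 0.0953]
top plane z=a*dx+b*dy+c [-4.03809940e-04  3.32028259e-05  5.92965509e-02]
(0.05, 0.075) 2003 [ 452.6 -266.9] [138.4 179.5] 85.9 z [0.0578 0.0621 0.0664]
(0.085, 0.12) 177 [ 453.  -266.6] [20.5 79. ] 86.0 z [0.0922 0.0996 0.1037]
```

View pics/w3.png

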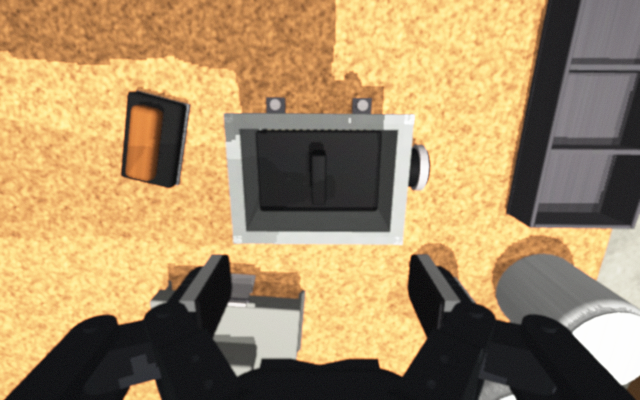

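The filter lies flat, its top at z=0.059 with no slope. The mouth's corners are at (228,115), (412,115), (405,243) and (237,243), with the tab central at (319,178). Next, the cover.

Emit:
apply_moves([
  [[-0.127,-0.248,0,0,0,0.949,1],[-0.127,-0.248,0,0,0,0.949,1],[-0.127,-0.248,0,0,0,0.949,1],[-0.127,-0.248,0,0,0,0.949,1],[-0.127,-0.248,0,0,0,0.949,1],[-0.127,-0.248,0,0,0,0.949,1],[-0.127,-0.248,0,0,0,0.949,1],[-0.127,-0.248,0,0,0,0.949,1],[-0.127,-0.248,0,0,0,0.949,1],[-0.127,-0.248,0,0,0,0.949,1],[-0.127,-0.248,0,0,0,0.949,1],[-0.127,-0.248,0,0,0,0.949,1],[-0.127,-0.248,0,0,0,0.949,1],[-0.127,-0.248,0,0,0,0.949,1],[-0.127,-0.248,0,0,0,0.949,1],[0,0,0,0,0,0,1],[0,0,0,0,0,0,1]],
])

```text
time_s: 12.65
position: [0.4529, -0.2664, 0.3243]
orientation: [-1.57, -0.001, 1.5]
force: [0.3, -1.1, -0.1]
width: 0.0856
```

Run:
```python
from h import *
o=env.observe(); print(o["time_s"],o["position"],np.degrees(o["orientation"]),o["force"],o["width"])
s=snap("wrist","pics/w4.png")
near(s,[.454,-.267],.12,[(.058,.075),(.095,.12)])
```

```text
12.65 [ 0.45292214 -0.26641508  0.32430781] [-8.99500042e+01 -3.68684916e-02  8.59594137e+01] [ 0.31344    -1.07236994 -0.10794472] 0.0855560280426041
(0.058, 0.075) 18638 [ 453.3 -268.9] [137.1 179.2] 85.9 z [0.0603 0.0616 0.063 ]
(0.095, 0.12) 1743 [ 452.2 -268.8] [19.5 78.9] 85.4 z [0.0976 0.0994 0.1007]
```

View pics/w4.png

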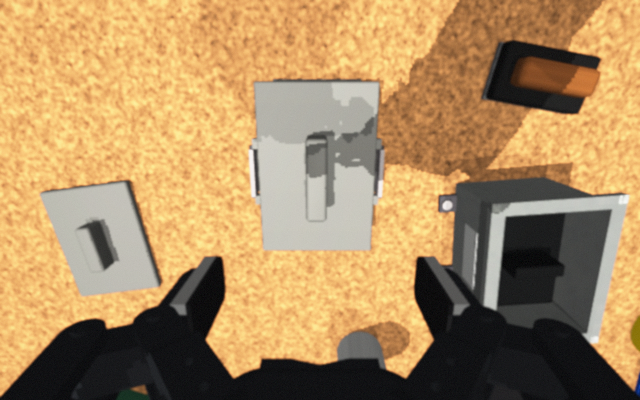

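The wrist view shows the bar at (316,178), parallel to the jaws, with clips at (255,172) and (380,172). I'll shift 2.4 mm in −y and descend.

Emit:
apply_moves([
  [[0,-0.04,-0.4,0,0,0,1],[0,0,-0.7,0,0,0,1],[0,0,-0.7,0,0,0,1],[0,0,-0.6,0,0,0,1],[0,0,-0.35,0,0,0,1],[0,0,-0.2,0,0,0,1],[0,0,0,0,0,0,1],[0,0,0,0,0,0,0],[0,0,0,0,0,0,0],[0,0,0,0,0,0,0],[0,0,0,0,0,0,0],[0,0,0,0,0,0,0],[0,0,0,0,0,0,0]],
], grip_force=90)

```text
time_s: 14.32
position: [0.4532, -0.2694, 0.1484]
orientation: [-1.571, 0.0, 1.502]
force: [-1.3, -0.7, 7.2]
width: 0.0183
```

Emit:
apply_moves([
  [[0,0,0.2,0,0,0,0],[0,0,0.5,0,0,0,0],[0,0,0.7,0,0,0,0],[0,0,0.7,0,0,0,0],[0,0,0.4,0,0,0,0],[0.12,0.234,0,0,0,0.092,0],[0.238,0.468,0,0,0,0.092,0],[0.238,0.468,0,0,0,0.092,0],[0.238,0.468,0,0,0,0.092,0],[0.238,0.468,0,0,0,0.092,0],[0.238,0.468,0,0,0,0.092,0],[0.238,0.468,0,0,0,0.092,0],[0.238,0.468,0,0,0,0.092,0],[0.12,0.234,0,0,0,0,0],[0,0,0,0,0,0,0],[0,0,0,0,0,0,0]],
])

```text
time_s: 16.32
position: [0.567, -0.045, 0.2976]
orientation: [-1.57, 0.0, 1.579]
force: [0.2, -0.6, -5.3]
width: 0.0185
```

Run:
```python
from h import *
o=env.observe(); print(o["time_s"],o["position"],np.degrees(o["orientation"]),o["force"],o["wrist_torque"],o["width"])
z=o["position"][2]-.1484
for n in ("wrist","scene","top"):
    s=snap(n,f"pics/{n}5.png"); print(n)
    near(s,[.567,-.044],.13,[(.095,.112),(z+.055,z+.07)])
    if n=="wrist":
        P=cloud(s).reshape(-1,3); k=(np.abs(P[:,:2]-[.567,-.043])<[.085,.055]).all(1)&(abs(P[:,2]-z-.062)<.006)
        q=P[k]; print(np.linalg.lstsq(np.c_[q[:,:2]-[.567,-.043],np.ones(len(q))],q[:,2],rcond=None)[0], q[:,2].mean()-.062-z)
```

```text
16.325 [ 0.56696415 -0.04499659  0.29760909] [-8.99609219e+01  1.13882232e-02  9.04674144e+01] [ 0.24787624 -0.57247537 -5.29951885] [ 0.04022842 -0.02426559 -0.00489574] 0.018472761326244376
wrist
(np.float64(0.2042090867618441), np.float64(0.2192090867618441)) 51788 [566.9 -44.6] [180.1 138.7] 0.4 z [0.2096 0.2108 0.2122]
[-0.00180913 -0.00039328  0.210721  ] -0.00041515750478654523
scene
(0.095, 0.112) 454 [568.1 -45.8] [172.1 125.7] 0.9 z [0.0969 0.1041 0.1072]
(np.float64(0.2042090867618441), np.float64(0.2192090867618441)) 1341 [569.7 -45.4] [184.  141.5] 0.4 z [0.2077 0.2114 0.2142]
top
```

View pics/wrist5.png

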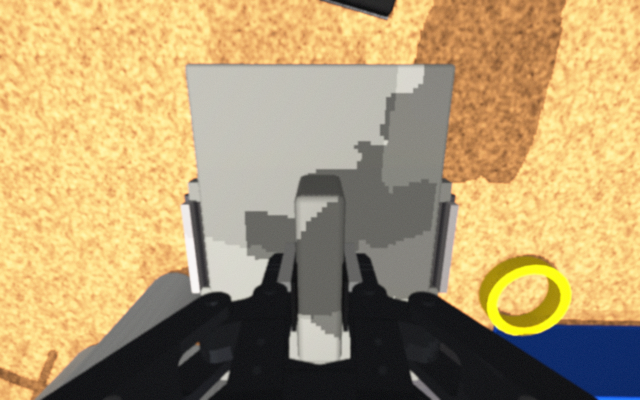

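The cover is level, at (566.9, −44.6) and yaw 0.4°. The box is at (567.5, −44.1). I'll correct by (+0.6, +0.5) mm and lower to just before the clips touch.

Emit:
apply_moves([
  [[0.01,0.008,-0.2,0,0,-0.01,0],[0,0,-0.25,0,0,0,0],[0,0,-0.2,0,0,0,0],[0,0,-0.12,0,0,0,0],[0,0,-0.1,0,0,0,0],[0,0,0,0,0,0,0],[0,0,0,0,0,0,0]],
])

```text
time_s: 17.35
position: [0.5681, -0.0441, 0.2461]
orientation: [-1.571, 0.0, 1.578]
force: [0.7, -0.3, -4.5]
width: 0.0185
```

Run:
```python
from h import *
o=env.observe(); print(o["time_s"],o["position"],np.degrees(o["orientation"]),o["force"],o["wrist_torque"])
s=snap("scene"); i=s["img"][:,:,::-1][170:290,210:390]; cv2.imwrite("pics/s6.png",cv2.resize(i,None,fx=4,fy=4,interpolation=cv2.INTER_CUBIC))
```

```text
17.35 [ 0.56813443 -0.04409997  0.24608456] [-9.00345086e+01  3.67309010e-03  9.04278881e+01] [ 0.71849603 -0.28056133 -4.49847825] [-0.01902006  0.03523508  0.0236076 ]
```

View pics/s6.png

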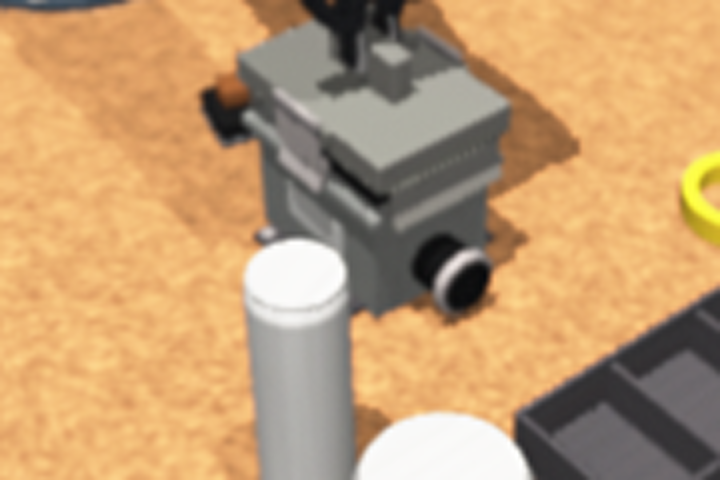

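The crop shows the cover square over the box, its end skirt outside the rim at (440,195) and no contact force. I'll press slowly.

Emit:
apply_moves([
  [[0,0,-0.04,0,0,0,0],[0,0,-0.04,0,0,0,0],[0,0,-0.04,0,0,0,0],[0,0,-0.04,0,0,0,0],[0,0,-0.04,0,0,0,0],[0,0,-0.04,0,0,0,0],[0,0,0,0,0,0,0]],
])

```text
time_s: 18.27
position: [0.568, -0.0441, 0.2313]
orientation: [-1.571, 0.0, 1.578]
force: [0.9, -0.2, -1.6]
width: 0.0186
```

Emit:
apply_moves([
  [[0,0,-0.04,0,0,0,0],[0,0,-0.04,0,0,0,0],[0,0,-0.04,0,0,0,0],[0,0,-0.04,0,0,0,0],[0,0,-0.03,0,0,0,0],[0,0,0,0,0,0,0]],
])

```text
time_s: 19.02
position: [0.5677, -0.0439, 0.2193]
orientation: [-1.57, -0.001, 1.578]
force: [0.8, 1.2, -9.5]
width: 0.0182
```

Emit:
apply_moves([
  [[0,0,-0.02,0,0,0,0],[0,0,-0.02,0,0,0,0],[0,0,0,0,0,0,0],[0,0,0,0,0,0,0]],
])

```text
time_s: 19.52
position: [0.568, -0.0441, 0.2177]
orientation: [-1.571, 0.0, 1.578]
force: [0.5, -0.4, -4.2]
width: 0.0187
```

Emit:
apply_moves([
  [[0,0,-0.02,0,0,0,0],[0,0,-0.02,0,0,0,0],[0,0,0,0,0,0,0]],
])

```text
time_s: 19.9
position: [0.568, -0.0441, 0.2171]
orientation: [-1.573, 0.0, 1.578]
force: [-10.6, 0.6, 23.5]
width: 0.0182
```

Emit:
apply_moves([
  [[0,0,-0.01,0,0,0,0],[0,0,0,0,0,0,0]],
])

```text
time_s: 20.15
position: [0.568, -0.0441, 0.2171]
orientation: [-1.573, 0.0, 1.578]
force: [-13.8, 1.0, 31.5]
width: 0.0183
```

Run:
```python
from h import *
o=env.observe(); print(o["position"],o["force"],o["wrist_torque"])
s=snap("wrist","pics/w7.png"); P=cloud(s).reshape(-1,3); k=(np.abs(P[:,:2]-[.567,-.043])<[.085,.055]).all(1)&(abs(P[:,2]-.131)<.01)
q=P[k]; print(np.linalg.lstsq(np.c_[q[:,:2]-[.567,-.043],np.ones(len(q))],q[:,2],rcond=None)[0])
near(s,[.567,-.044],.13,[(.12,.14),(.09,.12)])
```

```text
[ 0.56801669 -0.04412145  0.21708916] [-13.75602802   1.02011581  31.4774554 ] [0.23936332 2.97672232 0.0275603 ]
[-0.00083166 -0.00044696  0.130279  ]
(0.12, 0.14) 52236 [567.8 -43.8] [179.7 138.3] 0.0 z [0.129  0.1303 0.1316]
(0.09, 0.12) 87 [562.2 -43.3] [ 58.9 131.1] 0.6 z [0.1187 0.1194 0.12  ]
```

View pics/w7.png

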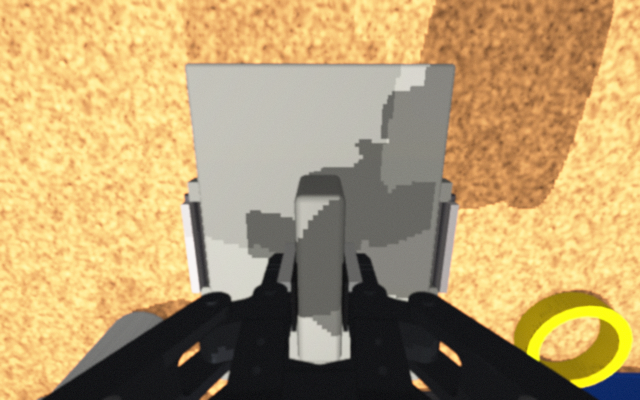

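The lid's top is level at 0.1303 (flush is 0.131, and this camera reads 0.5 mm low). Both clips, at (193,245) and (447,245), look as they did at rest. Now I'll ease off, let go and retreat upwards.

Emit:
apply_moves([
  [[0,0,0.02,0,0,0,0],[0,0,0,0,0,0,0.5],[0,0,0,0,0,0,0.7],[0,0,0,0,0,0,0.7],[0,0,0,0,0,0,0.7],[0,0,0.2,0,0,0,0.7],[0,0,0.4,0,0,0,0.7],[0,0,0.5,0,0,0,0.7],[0,0,0.5,0,0,0,0.7],[0,0,0.4,0,0,0,0.7],[0,0,0,0,0,0,0.7],[0,0,0,0,0,0,0.7]],
])

```text
time_s: 21.7
position: [0.5678, -0.0441, 0.3354]
orientation: [-1.57, -0.0, 1.578]
force: [0.8, -0.4, -0.5]
width: 0.06
```

Run:
```python
from h import *
o=env.observe(); print(o["time_s"],o["position"],o["force"],o["width"])
s=snap("wrist"); P=cloud(s).reshape(-1,3); k=(np.abs(P[:,:2]-[.567,-.043])<[.085,.055]).all(1)&(abs(P[:,2]-.131)<.01)
q=P[k]; print(np.linalg.lstsq(np.c_[q[:,:2]-[.567,-.043],np.ones(len(q))],q[:,2],rcond=None)[0])
near(s,[.567,-.044],.13,[(.12,.14),(.155,.18)])
s2=snap("scene"); i=cv2.resize(s2["img"][:,:,::-1][170:270,210:350],None,fx=4,fy=4,interpolation=cv2.INTER_CUBIC)
j=s["img"][:,:,::-1][:400,120:520]
t=snap("top","pics/t8.png")
for n,c,b in [("sand",[.3755,-.0175],(.03,.06)),("can",[.735,-.226],(.17,.21))]: print(n); near(t,c,.08,[b])
cv2.imwrite("pics/f8.png",np.hstack([cv2.resize(i,(400,286)),cv2.resize(j,(286,286))]))
```

```text
21.7 [ 0.56784094 -0.0441146   0.33541696] [ 0.77376214 -0.4473284  -0.50293814] 0.05997969112488312
[-0.00099261 -0.00064078  0.13022971]
(0.12, 0.14) 26238 [567.8 -43.9] [138.8 179.7] 89.5 z [0.1289 0.1302 0.1315]
(0.155, 0.18) 2577 [567.4 -43.7] [79.2 20. ] 0.4 z [0.1658 0.168  0.1692]
sand
can
(0.17, 0.21) 369 [ 733.9 -225.2] [61.5 62.1] 28.4 z [0.1766 0.1892 0.1932]
```

View pics/f8.png

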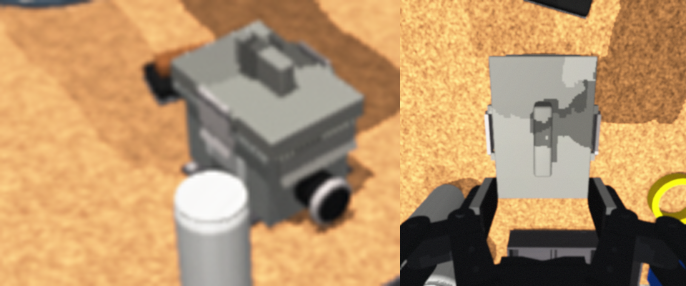

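The crops show the cover flush on the box at about (265,90) and both clips hanging upright, 138.8 mm apart over their outsides, as at rest. The gripper is clear.

```bash
python3 -c "
from workcell import env
print(env.hand_in())"
```

```text
the job is handed in; nothing more can be done
None
```

I lowered the filter, tab up, flat onto the box floor. Then I set the cover over the box, pressed it slowly down to the flush height, let go and drew clear. I handed in at 21.8 s of the allowed 61 s.

**Last checks**
- **Filter:** its top lay level at 59.3 mm (60 mm expected) before the cover went on.
- **Cover:** after letting go, the lid's top is level at 130.2 mm. Flush is 131 mm, and the wrist camera reads about 0.5 mm low. The bar's top is at 168 mm (169 mm expected).
- **Clip arms:** they look upright in the pictures, and the width over them is unchanged at 138.8 mm. Their angles could not be read directly, so the snap is inferred from this and from the lid being flush.
- **Forces:** the wrist force read at most about 34 N in all, during the last press. It is only reported at the end of each move, so I did not see the 10 to 15 N clip peak itself.
- **Other things:** the spray can has not moved. The final check on the sanding block gave no reading from the top camera, so its place was not re-measured; it was never touched. The other bystanders were not re-measured either.

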